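# Check a parallel bar with the bridge height gauge

## Robot

A 6-joint arm with a two-finger parallel gripper is mounted at the origin on a cart in front of the work surface, level with it; the furniture and walls round the work are solid. World frame = base frame: x ahead of the robot, y to its left, z up, the work surface at z = 0. Lengths are in m, angles in rad, forces in N, time in s.
With the tool pointing down it reaches from about 0.275 to 0.75 m from the base axis. Payload 10.2 kg.
Tool frame: the origin (TCP) lies between the finger pads; the fingertips stand arm.tips_ahead ahead of it and the grasp point (between the pads) lies 3 mm ahead of it (arm.tips_ahead is the distance from the TCP to the fingertips, in m); z points along the fingers, y is the line along which they close (so a half turn about z gives the same grasp; the last joint's range is limited). The gripper opens to 88 mm and grips with 3 to 60 N. Pads are 18 mm wide; open, the fingers measure 123 mm over their backs; the gripper's body (75 mm by 187 mm) begins 45 mm behind the grasp point.
Start: joints at [1.114, 0.313, 1.498, -0, 1.331, -0.223], TCP at [0.122, 0.511, 0.261] pointing down, gripper open.
Joint ranges: [-2.94, 2.94], [-0.97, 2.17], [0.19, 2.56], [-1.23, 4.37], [0.02, 3.11], [-2.88, 2.88]. Speed limits (rad/s): [2.39, 2.39, 3.01, 3.14, 3.14, 3.14].

## Interface

Orientations are given as a unit quaternion [w, x, y, z].
In Python, from cell import arm gives the robot as it stands. The module is installed in compiled form; this text tells all that it offers.
- The arm moves only by the shell command python3 -m jog 'ROWS' [FORCE]. ROWS is JSON, a list of rows, each a list of 7 numbers: the shift along the tool's x, y, z in units of 25 mm (1.0 is 25 mm), then the turn, a rotation vector about the tool's x, y, z in rad, then the finger opening in mm, from 0 to 88.1. In form: [[dx, dy, dz, rx, ry, rz, claw], ...]. A call has 1 to 8 rows; each row shifts and turns the commanded pose from where the row before left it, along the tool's axes as they then stand; what a row does not reach is not made up. A row lasts 1/12 s, in which the tool goes at most 41.7 mm and 7.16 degrees, less where a joint would pass 70% of its speed; a pose out of reach is approached as far as the arm can. A call is refused whole if a number of a shift passes 1 or a number of a turn 0.125, either way. A call with a gripper value outside its range is refused whole. The fingers move at their own pace and stop on an object; FORCE is the grip in N (left out, the last holds). Time passes only in rows, so rows that do not move let the fingers close. It gives the time, the measured TCP pose, the force, the opening and the grip force at its end, in the units of the state.
- arm.observe(): the state, without advancing time (a new reading comes with each control period).
- arm.grab_frame(name): name is "side" or "top" or "wrist"; returns the picture (420x560x3 uint8, red, green, blue); there is no depth.
- arm.camera_params(name): a dict with "fx", "fy", "cx", "cy" (pixels), "k1" (the pictures are not rectified: a ray, as slopes to the right and down, at radius r is drawn at 1 + k1 r^2 times it, then the intrinsics apply), "world_to_cam" (4x4, takes a point from world to camera coordinates); the wrist camera has in their place "T_tool_cam" (4x4, takes a point from camera to tool coordinates, whose origin is the TCP and whose axes are the flange's). Camera axes: x right, y down, z forward; pixel columns grow to the right and rows downward; lengths in m; the calibration is good to about 2 mm. A picture is of the moment at which its call begins: read the wrist's pose just before it. camera_params takes no time and is no camera call.
- arm.job_done(): hands the job in; it is judged then, once.
The state is a dict: "clock": time; "joints": joint angles; "dq": joint speeds; "joint_efforts": joint torques, N m; "position": TCP position; "orientation": TCP orientation; "wrist_force": force on the tool from outside, world axes, zero at the start; "torque": the same for the moment, N m; "width": finger opening in m; "finger_force": force on a finger pad.
Only numpy, scipy, OpenCV 4.12 (cv2) and the standard library are available. Lean on these libraries where they do the work, as an engineer would, in place of code of your own. Each camera call takes 0.05 s, during which the arm holds its last target. There are 200 camera calls.

## Task

Check the height of the steel parallel bar that is stored in the cradle: lift it out by its free end, put it down flat on the bare bench and let go, then take it again across its middle and lay it in the measuring nest with its ends between the cheeks. Then gently lower the bridge height gauge over the middle of the bar until both its feet stand on the nest plate and its sprung foot rests on the bar, and leave it standing there. Leave the wooden block and the relay where they are.

Things in the scene. Friction and masses are not known exactly. Their poses are not given: they have to be found in the camera images.
- bar: The part: plain steel parallel bar with three holes, 25 x 140 x 16 mm (x, y, z), 0.3 kg. Origin: centre of its underside; long axis: own y. It starts in the cradle, underside 8 mm above the bench, own y along the cradle's x; its last 40 mm stick out of the cradle's open -x end, the only part that fingers can take there.
- cradle: Fixed grey storage cradle, one lane along its own x, open at -x. Origin: on the bench under the lane's middle line; it spans x -50 to +58, y +/-37 mm. Lane floor 8 mm above the bench; two cheeks 35 mm apart (the bar has 5 mm free each side), 10 mm thick, tops 42 mm above the bench; end stop at +x. Lift the bar at least 36 mm to clear the cheeks.
- nest: Fixed measuring nest: dark steel plate 110 x 180 x 10 mm (x, y, z). Origin: on the bench under its centre; plate top at z 10 mm. The bar belongs centred on it, own y along the nest's y (either way round). Aluminium cheeks at x +/-17.5 to 25.5, y +/-32 to 78 mm, tops 32 mm above the bench; end stops at y +/-75: 5 mm free all round the bar. The middle 64 mm is open for fingers and gauge.
- gauge: Loose bridge height gauge, 0.45 kg, standing on the bench: bridge on two legs, square grey column on top to hold it by. Origin: centre, level with its soles. Soles at own x +/-28 to 44, y +/-20 mm; bridge 42 to 56, column 34 x 26 mm (x, y) 56 to 117 mm above the soles. Its x goes across the bar (along the nest's x), either way round. Its weight holds it down against the foot's spring.
- gauge_foot (a joint): Reading of the gauge in m: height of the sprung foot's face above the soles. 0 when it stands on a flat surface, -0.004 when it hangs free, grows as the foot is pushed up (0.016 on the bar), at most 0.028. Spring about 1 N at 0 and 2 N at 0.016.
- foot_tip (a point): Centre of the underside of the gauge's sprung foot, a steel disc of 20 mm diameter hanging midway between the legs.
- wood_block: Bystander: loose wooden block 40 x 110 x 28 mm lying on the bench. Origin: centre of its underside.
- relay: Bystander: loose plug-in relay 36 x 36 x 54 mm standing on the bench. Origin: centre of its underside.
There are look-alikes about, which are no part of the job. Leave any green look-alike of the gauge alone.

How it is judged:
On the way, in this order (a step that is already met when the one before it is completed fails the run):
1. the bar lies flat on the bare bench, clear of cradle and nest, released and at rest (height (world z) of bar below 0.004 m and angle between bar's own z axis and vertical below 0.05 rad and horizontal distance between bar and cradle above 0.045 m and contact force between the fingers and bar below 0.1 N and linear speed of bar below 0.02 m/s), for 0.2 s.
2. the bar lies in the nest between the cheeks, released (z of bar in the frame of nest between 0.007 and 0.0125 m and horizontal distance between bar and nest below 0.012 m and angle between the y axis of bar and the y axis of nest, either way round below 0.15 rad and contact force between the fingers and bar below 0.1 N), for 0.2 s.
At the end, for the whole second after the job is handed in: Bar flat in the nest (within 12 mm of its centre, 0.15 rad, 3 mm of the plate); gauge upright on the nest plate (3 mm, tilt under 0.04 rad), its sprung foot on the bar within 20 mm of the bar's centre and reading 14.2 to 17.8 mm; both at rest and released (z of bar in the frame of nest between 0.007 and 0.0125 m and horizontal distance between bar and nest below 0.012 m and angle between the y axis of bar and the y axis of nest, either way round below 0.15 rad and angle between bar's own z axis and vertical below 0.05 rad and z of gauge in the frame of nest between 0.007 and 0.0125 m and angle between gauge's own z axis and vertical below 0.04 rad and horizontal distance between foot_tip and bar below 0.02 m and value of joint gauge_foot between 0.0142 and 0.0178 m and linear speed of each of gauge, bar below 0.02 m/s); the robot touches nothing.
It fails at once if the gauge is banged down on the nest or the bar (over 60 N) (contact force between gauge and nest above 60 N or contact force between gauge and bar above 60 N).
It fails at once if the wooden block is shifted by more than 30 mm (distance of wood_block from where it was at the start of the episode above 0.03 m).
It fails at once if the relay is shifted by more than 30 mm (distance of relay from where it was at the start of the episode above 0.03 m).
It also fails if it takes over 67 s, if anything falls off the work surface, if the arm or the gripper's body presses on something with over 40 N, if the wrist force passes 120 N, or if a joint passes its speed limit or range.

## Working session

There is one attempt and no reset: what is moved stays moved. The work goes in short steps, Python scripts to look and compute and a shell command to move; the robot and the scene stay as the last step left them, time stands still between calls to the robot, and variables do not carry over. Pictures are saved under pics/ and viewed, at most 10 in all, crops included, and the job is handed in when it is done.

```bash
mkdir -p pics; cat > h.py <<'E'
import numpy as np, cv2
from scipy.spatial.transform import Rotation as R
from cell import arm
def tool():
    s=arm.observe(); q=s["orientation"]; T=np.eye(4)
    T[:3,:3]=R.from_quat([q[1],q[2],q[3],q[0]]).as_matrix(); T[:3,3]=s["position"]; return T
def grab(n,fn=None):
    T=tool(); im=arm.grab_frame(n)
    if fn: cv2.imwrite("pics/"+fn,im[:,:,::-1])
    p=arm.camera_params(n)
    C=T@np.array(p["T_tool_cam"]) if n=="wrist" else np.linalg.inv(np.array(p["world_to_cam"]))
    return im,(p,C)
def ray(pc,uv):
    p,C=pc; K=np.array([[p["fx"],0,p["cx"]],[0,p["fy"],p["cy"]],[0,0,1.]])
    x=cv2.undistortPoints(np.array(uv,float).reshape(-1,1,2),K,np.array([p["k1"],0,0,0.]))[:,0]
    return C[:3,3],np.c_[x,np.ones(len(x))]@C[:3,:3].T
def pl(pc,uv,z):
    o,d=ray(pc,uv); return o+d*((z-o[2])/d[:,2])[:,None]
def proj(pc,X):
    p,C=pc; X=np.atleast_2d(X); c=(X-C[:3,3])@C[:3,:3]; s=c[:,:2]/c[:,2:]
    s=s*(1+p["k1"]*(s**2).sum(1))[:,None]; return s*[p["fx"],p["fy"]]+[p["cx"],p["cy"]]
E
python3 - <<'E'
from h import *
np.set_printoptions(precision=4,suppress=True)
for n in("top","side"):
    im,pc=grab(n,n+"0.png"); print(n,pc[0]["fx"],pc[1])
print(arm.camera_params("wrist")["T_tool_cam"],arm.tips_ahead,arm.observe())
E
```

```text
top 394.7348382775888 [[ 0.0126 -0.996   0.089   0.4579]
 [-0.9999 -0.0127 -0.0008 -0.0566]
 [ 0.0019 -0.0889 -0.996   0.9959]
 [ 0.      0.      0.      1.    ]]
side 485.815356808925 [[-0.708  -0.6246  0.3295  0.0806]
 [-0.7062  0.632  -0.3192  0.3468]
 [-0.0089 -0.4587 -0.8885  1.2054]
 [ 0.      0.      0.      1.    ]]
[[ 0.0005 -0.9593 -0.2825  0.0728]
 [ 1.      0.0007 -0.0007  0.0003]
 [ 0.0009 -0.2825  0.9593 -0.1235]
 [ 0.      0.      0.      1.    ]] 0.022 {'clock': 0.1, 'joints': array([ 1.1136,  0.3134,  1.4983, -0.    ,  1.331 , -0.2234]), 'dq': array([ 0.0013, -0.0004,  0.    ,  0.0019,  0.0001,  0.0004]), 'joint_efforts': array([  0.0016, -40.2812, -25.2643,   0.0695,   0.0343,  -0.0001]), 'position': array([0.1216, 0.5105, 0.2602]), 'orientation': array([-0.0002,  0.1166,  0.9932, -0.0005]), 'wrist_force': array([1.2634, 0.4461, 0.624 ]), 'torque': array([0.0313, 0.0362, 0.004 ]), 'finger_force': 0.0, 'width': 0.0881466661104615}
```

View pics/top0.png

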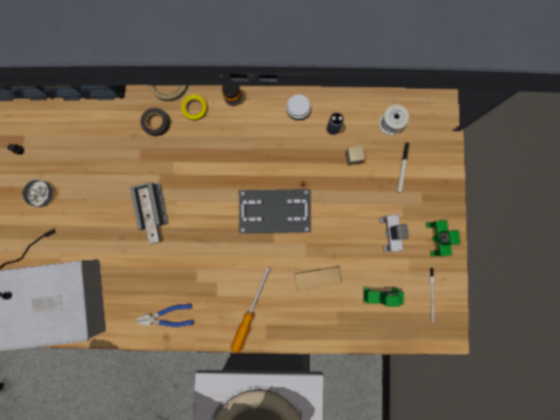

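View pics/side0.png

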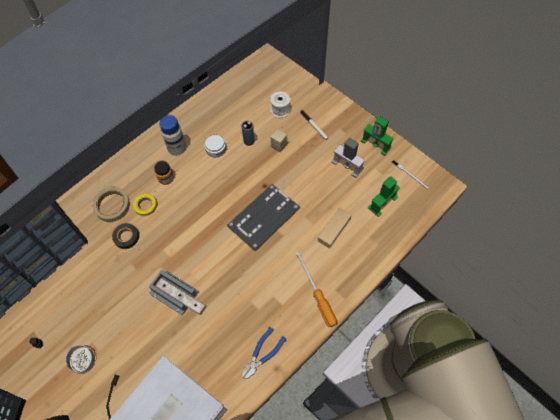

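Top view: the bar sits in the cradle at (150,210) with its free end at (153,240), and the nest is at (275,211). Gauge candidates are the white and grey one at (395,232) and the green ones at (443,238) and (383,297), so I choose the grey-column one at (395,232). The wooden block is at (318,278). The relay is the cube at (356,155) or something near it. The only bar candidate is the one in the cradle.

```bash
cat > m.py <<'E'
from h import *
np.set_printoptions(precision=4,suppress=True)
def blob(im,lo,hi,roi,k=1):
    x0,y0,x1,y1=roi; hsv=cv2.cvtColor(im,cv2.COLOR_RGB2HSV)[y0:y1,x0:x1]
    m=cv2.inRange(hsv,np.array(lo),np.array(hi)); m=cv2.morphologyEx(m,cv2.MORPH_CLOSE,np.ones((k,k)))
    c=max(cv2.findContours(m,cv2.RETR_EXTERNAL,cv2.CHAIN_APPROX_NONE)[0],key=cv2.contourArea)
    return c.reshape(-1,2)+[x0,y0]
def rect(pc,c,z):
    w=pl(pc,c,z)[:,:2]; (cx,cy),(a,b),t=cv2.minAreaRect((w*1000).astype(np.float32))
    if a<b: a,b,t=b,a,t+90
    return np.array([cx,cy,a,b,(t+90)%180-90])  # mm, deg of long axis
E
python3 - <<'E'
from m import *
im,pc=grab("top")
print("tcp px",proj(pc,[[.122,.511,.261],[.122,.511,0]]))
c=blob(im,(0,0,0),(180,110,95),(230,180,320,242),7); print("nest",rect(pc,c,.01),len(c))
c=blob(im,(0,0,150),(180,70,255),(130,178,172,248),3); print("bar",rect(pc,c,.024))
c=blob(im,(0,0,0),(180,75,140),(125,175,172,235),9); print("cradle",rect(pc,c,.042))
c=blob(im,(0,0,150),(180,70,255),(380,208,412,258),3); print("gauge",rect(pc,c,.056))
a=cv2.resize(im[170:260,120:180],None,fx=6,fy=6,interpolation=2)
b=cv2.resize(im[200:260,370:470],None,fx=4,fy=4,interpolation=2)
o=np.zeros((540,770,3),np.uint8); o[:540,:360]=a; o[:240,365:765]=b
s,_=grab("side"); o[250:530,365:765]=cv2.resize(s[110:222,310:470],None,fx=2.5,fy=2.5)
cv2.imwrite("pics/crop1.png",o[:,:,::-1])
E
```

```text
tcp px [[-22.7945 423.1407]
 [ 54.6977 379.1925]]
nest [551.9504 -34.4885 174.9185 106.9694 -88.1116] 223
bar [534.5308 279.9388 136.0667  23.4256  13.6575]
cradle [551.0056 267.5323 131.5804  82.5972  15.1707]
gauge [ 467.8093 -327.2642   26.7177   26.1761  -89.4354]
```

View pics/crop1.png

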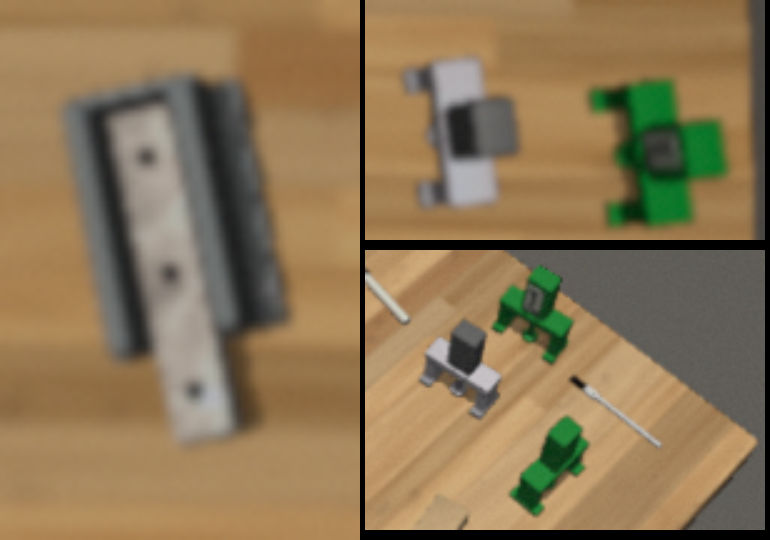

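The crop confirms that the bar is in the cradle with its end sticking out toward the robot, and that the white bridge with the grey column is the gauge. I move over the free end now.

```bash
python3 -m jog '[[-0.9,-0.33,0,0,0,0,60],[-0.9,-0.33,0,0,0,0,60],[-0.9,-0.33,0,0,0,0,60],[-0.9,-0.33,0,0,0,0,60],[-0.9,-0.33,0,0,0,0,60],[-0.9,-0.33,0,0,0,0,60],[-0.9,-0.33,0,0,0,0,60],[-0.9,-0.33,0,0,0,0,60]]' 60
python3 -m jog '[[-0.9,-0.34,0,0,0,0,60],[-0.9,-0.34,0,0,0,0,60],[-0.9,-0.34,0,0,0,0,60],[-0.9,-0.34,0,0,0,0,60],[-0.9,-0.34,0,0,0,0,60],[-0.9,-0.34,0,0,0,0,60],[-0.9,-0.34,0,0,0,0,60],[-0.9,-0.34,0,0,0,0,60]]'
python3 -m jog '[[-0.9,-0.34,0,0,0,0,60],[-0.9,-0.34,0,0,0,0,60],[0,0,0.5,0,0,-0.118,60],[0,0,0.6,0,0,-0.118,60],[0,0,0.6,0,0,-0.118,60],[0,0,0.5,0,0,-0.118,60],[0,0,0,0,0,0,60]]'
python3 - <<'E'
from m import *
im,pc=grab("wrist","w1.png"); print(tool())
E
```

```text
clock: 0.87
position: [0.2823, 0.404, 0.2607]
orientation: [-0.0, 0.117, 0.993, -0.0]
wrist_force: [0.8, 0.4, -0.2]
width: 0.06
finger_force: 0.0
clock: 1.53
position: [0.4417, 0.2961, 0.2606]
orientation: [-0.0, 0.117, 0.993, -0.0]
wrist_force: [-0.7, -0.4, 0.6]
width: 0.0606
finger_force: 0.0
clock: 2.12
position: [0.4797, 0.2696, 0.2033]
orientation: [-0.002, -0.121, 0.993, -0.0]
wrist_force: [0.4, 0.1, -0.4]
width: 0.0602
finger_force: 0.0
[[-0.9723 -0.2338 -0.0024  0.4802]
 [-0.2338  0.9723 -0.0007  0.2698]
 [ 0.0025 -0.0001 -1.      0.2048]
 [ 0.      0.      0.      1.    ]]
```

View pics/w1.png

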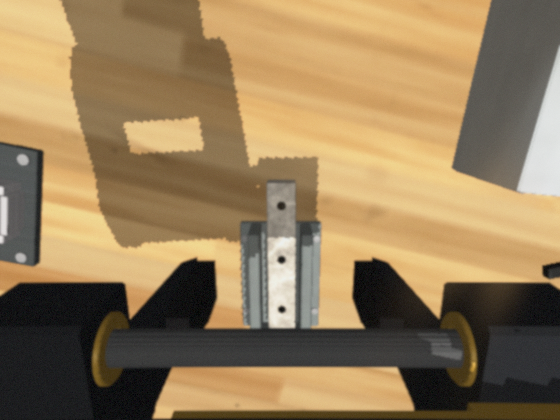

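The wrist view shows the free end with corners at (267,182) and (296,182), and holes at (281,206), (281,260) and (281,310).

```bash
python3 - <<'E'
from m import *
im,pc=grab("wrist"); T=tool()
w=pl(pc,[[267,181],[296,181],[281,206],[281,260],[281,310]],.024); print(w)
print("tool",(w-T[:3,3])@T[:3,:3])
E
```

```text
[[0.4713 0.2527 0.024 ]
 [0.4655 0.2766 0.024 ]
 [0.4898 0.2693 0.024 ]
 [0.5388 0.281  0.024 ]
 [0.5881 0.2927 0.024 ]]
tool [[ 0.013  -0.0146  0.1819]
 [ 0.0131  0.0099  0.1819]
 [-0.0088 -0.0028  0.1819]
 [-0.0592 -0.0028  0.1819]
 [-0.1099 -0.0029  0.1818]]
```

```bash
python3 -m jog '[[-0.32,-0.1,0.9,0,0,0,60],[0,0,1,0,0,0,60],[0,0,1,0,0,0,60],[0,0,1,0,0,0,60],[0,0,1,0,0,0,60],[0,0,1,0,0,0,60],[0,0,0.8,0,0,0,60],[0,0,0.4,0,0,0,60]]' 60
python3 -m jog '[[0,0,0,0,0,0,60],[0,0,0,0,0,0,20],[0,0,0,0,0,0,15],[0,0,0,0,0,0,15],[0,0,0,0,0,0,15],[0,0,0,0,0,0,15],[0,0,0,0,0,0,15]]' 60
python3 -m jog '[[0,0,-0.2,0,0,0,15],[0,0,-0.4,0,0,0,15],[0,0,-0.5,0,0,0,15],[0,0,-0.5,0,0,0,15],[0,0,-0.5,0,0,0,15],[0,0,-0.4,0,0,0,15],[0,0,0,0,0,0,15],[0,0,0,0,0,0,15]]'
python3 - <<'E'
from m import *
im,pc=grab("side"); cv2.imwrite("pics/s2.png",cv2.resize(im[220:360,100:290],None,fx=4,fy=4)[:,:,::-1])
E
```

```text
clock: 2.88
position: [0.4887, 0.2694, 0.0268]
orientation: [-0.001, -0.117, 0.993, -0.0]
wrist_force: [-0.4, -0.2, -0.4]
width: 0.0603
finger_force: 0.0
clock: 3.47
position: [0.4892, 0.2695, 0.0287]
orientation: [0.0, -0.119, 0.993, 0.0]
wrist_force: [-0.3, -0.5, 3.0]
width: 0.0245
finger_force: 60.0
clock: 4.13
position: [0.489, 0.2695, 0.0911]
orientation: [0.0, -0.119, 0.993, 0.0]
wrist_force: [-0.4, -0.3, -3.7]
width: 0.0243
finger_force: 60.0
```

View pics/s2.png

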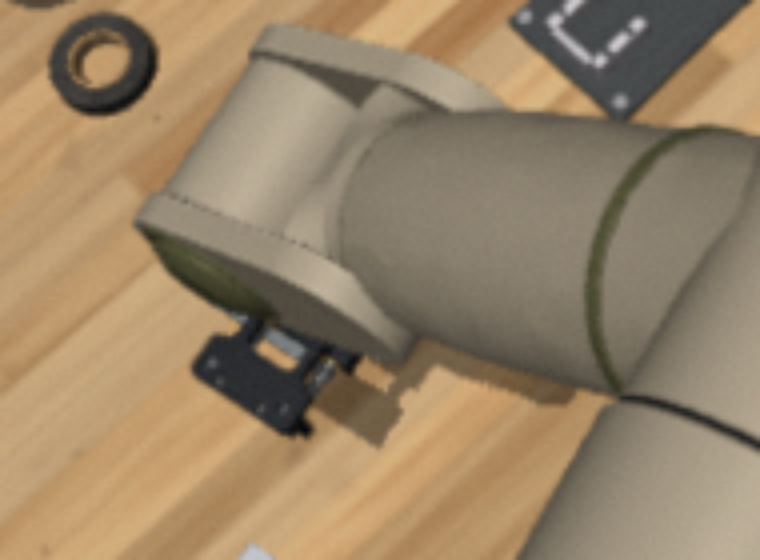

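The bar is held: the wrist force rose by about 3.7 N and the opening is 24 mm. The side view (260,350) is mostly hidden by the arm. Next I carry it clear and turn it along the nest's direction.

```bash
python3 -m jog '[[0.1,-0.1,-0.3,0,0,0,15],[0.4,-0.4,0,0,0,0,15],[0.5,-0.5,0,0,0,0,15],[0.5,-0.5,0,0,0,0,15],[0.5,-0.5,0,0,0,0,15],[0.5,-0.5,0,0,0,0,15],[0.4,-0.5,0,0,0,0,15],[0.3,-0.3,0,0,0,0,15]]' 60
python3 -m jog '[[0,0,0,0,0,0.06,15],[0,0,0,0,0,0.118,15],[0,0,0,0,0,0.118,15],[0,0,0,0,0,0.118,15],[0,0,0,0,0,0.118,15],[0,0,0,0,0,0.118,15],[0,0,0,0,0,0.118,15],[0,0,0,0,0,0.118,15]]'
python3 -m jog '[[0,0,0,0,0,0.118,15],[0,0,0,0,0,0.118,15],[0,0,0,0,0,0.118,15],[0,0,0,0,0,0.118,15],[0,0,0,0,0,0.118,15],[0,0,0,0,0,0.118,15],[0,0,0,0,0,0.118,15],[0,0,0,0,0,0.06,15]]'
python3 - <<'E'
from m import *
im,pc=grab("wrist"); cv2.imwrite("pics/w3.png",im[:,:,::-1]); print(tool(),arm.observe()["torque"])
E
```

```text
clock: 4.85
position: [0.4299, 0.1692, 0.0982]
orientation: [-0.0, -0.119, 0.993, -0.0]
wrist_force: [-0.2, -0.7, -2.8]
width: 0.0246
finger_force: 60.0
clock: 5.52
position: [0.4306, 0.1704, 0.0982]
orientation: [-0.0, 0.321, 0.947, -0.0]
wrist_force: [-0.1, 0.1, -2.5]
width: 0.0241
finger_force: 60.0
clock: 6.18
position: [0.4307, 0.1704, 0.0983]
orientation: [-0.0, 0.696, 0.718, 0.0]
wrist_force: [0.1, -0.2, -2.5]
width: 0.0244
finger_force: 60.0
[[-0.0298  0.9996 -0.0001  0.4307]
 [ 0.9996  0.0298  0.0002  0.1704]
 [ 0.0002 -0.0001 -1.      0.0982]
 [ 0.      0.      0.      1.    ]] [0.0181 0.1153 0.0128]
```

View pics/w3.png

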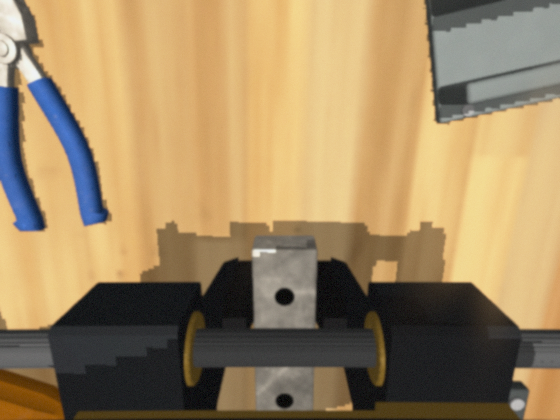

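The bar is held straight, with its near hole at (284,296). The pliers and cradle are clear of the spot, so I put it down.

```bash
python3 -m jog '[[0,0,0.5,0,0,0,15],[0,0,0.6,0,0,0,15],[0,0,0.6,0,0,0,15],[0,0,0.5,0,0,0,15],[0,0,0.35,0,0,0,15],[0,0,0.2,0,0,0,15],[0,0,0.12,0,0,0,15],[0,0,0.08,0,0,0,15]]' 60
python3 -m jog '[[0,0,0.04,0,0,0,15],[0,0,0,0,0,0,15],[0,0,0,0,0,0,30],[0,0,0,0,0,0,45],[0,0,0,0,0,0,50],[0,0,0,0,0,0,50],[0,0,0,0,0,0,50]]'
python3 -m jog '[[0,0,-0.6,0,0,0,60],[0,0,-0.8,0,0,0,60],[-0.2,0,-1,0,0,0,60],[-0.4,0,-1,0,0,0,60],[-0.4,0,-1,0,0,0,60],[-0.4,0,-1,0,0,0,60],[-0.3,0,-1,0,0,0,60],[0,0,0,0,0,0,60]]'
python3 - <<'E'
from m import *
im,pc=grab("wrist"); cv2.imwrite("pics/w4.png",im[:,:,::-1]); T=tool(); print(T)
hsv=cv2.cvtColor(im,cv2.COLOR_RGB2HSV)
c=blob(im,(0,0,110),(180,60,255),(150,60,420,330),3); print(cv2.minAreaRect(c.astype(np.float32)), rect(pc,c,.016))
E
```

```text
clock: 6.9
position: [0.4309, 0.1704, 0.0245]
orientation: [0.0, 0.694, 0.72, 0.0]
wrist_force: [-0.9, 0.9, -2.0]
width: 0.0245
finger_force: 60.0
clock: 7.48
position: [0.4309, 0.1704, 0.0236]
orientation: [0.0, 0.694, 0.72, 0.0]
wrist_force: [0.8, 0.0, -0.6]
width: 0.0498
finger_force: 0.0
clock: 8.15
position: [0.4341, 0.1271, 0.1876]
orientation: [0.003, 0.694, 0.72, 0.003]
wrist_force: [0.4, -0.1, 0.4]
width: 0.0598
finger_force: 0.0
[[-0.0361  0.9993  0.0046  0.4332]
 [ 0.9993  0.0361  0.0001  0.1276]
 [-0.0001  0.0046 -1.      0.1854]
 [ 0.      0.      0.      1.    ]]
((280.5, 198.0), (162.0, 31.0), 90.0) [432.8763 122.2673 139.13    24.6334 -87.8302]
```

View pics/w4.png

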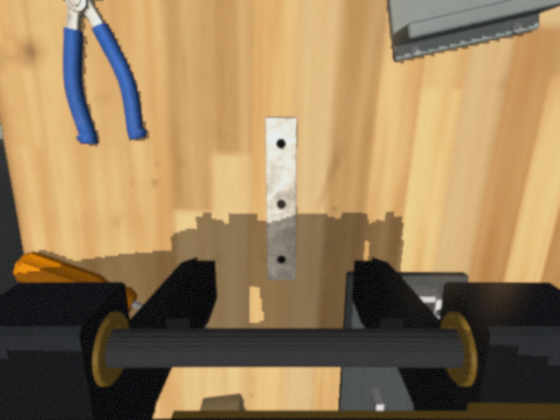

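The bar lies flat on the bench. Its centre hole is at (281,203) and its ends are at rows 117 and 279. I take it across the middle.

```bash
python3 -m jog '[[-0.21,0,0.6,0,0,0,60],[0,0,1,0,0,0,60],[0,0,1,0,0,0,60],[0,0,1,0,0,0,60],[0,0,1,0,0,0,60],[0,0,0.9,0,0,0,60],[0,0,0.6,0,0,0,60],[0,0,0.2,0,0,0,60]]' 60
python3 -m jog '[[0,0,0.06,0,0,0,60],[0,0,0,0,0,0,20],[0,0,0,0,0,0,15],[0,0,0,0,0,0,15],[0,0,0,0,0,0,15],[0,0,0,0,0,0,15],[0,0,0,0,0,0,15]]' 60
python3 -m jog '[[0,0,-0.2,0,0,0,15],[0,0,-0.5,0,0,0,15],[0,0,-0.8,0,0,0,15],[0,0,-0.9,0,0,0,15],[0,0,-0.9,0,0,0,15],[0,0,-0.8,0,0,0,15],[0,0,-0.3,0,0,0,15],[0,0,0,0,0,0,15]]'
python3 - <<'E'
from m import *
im,pc=grab("wrist"); cv2.imwrite("pics/w5.png",im[:,:,::-1]); T=tool(); print(T)
im,pc=grab("top"); cv2.imwrite("pics/t5.png",im[:,:,::-1])
E
```

```text
clock: 8.87
position: [0.4306, 0.1229, 0.0231]
orientation: [-0.002, 0.694, 0.72, -0.002]
wrist_force: [0.2, -0.2, 0.7]
width: 0.0601
finger_force: 0.0
clock: 9.45
position: [0.4327, 0.1227, 0.0248]
orientation: [0.0, 0.694, 0.72, 0.0]
wrist_force: [-1.0, 0.3, 3.4]
width: 0.0243
finger_force: 60.0
clock: 10.12
position: [0.433, 0.1228, 0.1358]
orientation: [0.001, 0.694, 0.72, 0.001]
wrist_force: [0.1, -0.7, -2.5]
width: 0.0245
finger_force: 60.0
[[-0.037   0.9993  0.0006  0.4324]
 [ 0.9993  0.037  -0.      0.1227]
 [-0.      0.0006 -1.      0.1344]
 [ 0.      0.      0.      1.    ]]
```

```bash
python3 -m jog '[[-0.6,0,-0.5,0,0,0,15],[-1,0,-0.5,0,0,0,15],[-1,0,-0.5,0,0,0,15],[-1,0.1,-0.5,0,0,0,15],[-1,0.1,-0.5,0,0,0,15],[-1,0.1,-0.3,0,0,0,15],[-1,0.1,0,0,0,0,15],[-1,0,0,0,0,0,15]]' 60
python3 -m jog '[[-0.9,0,0,0,0,0,15],[-0.5,0,0,0,0,0,15],[0,0,0,0,0,0,15],[0,0,0,0,0,0,15],[0,0,0,0,0,0,15]]'
python3 - <<'E'
from m import *
im,pc=grab("wrist"); cv2.imwrite("pics/w6.png",im[:,:,::-1]); T=tool(); print(T); print(proj(pc,[[.552,-.0345,.01]]))
E
```

```text
clock: 10.88
position: [0.4494, -0.068, 0.2034]
orientation: [-0.001, 0.694, 0.72, -0.0]
wrist_force: [0.7, 0.3, -2.9]
width: 0.0241
finger_force: 60.0
clock: 11.3
position: [0.4506, -0.1008, 0.2039]
orientation: [-0.001, 0.694, 0.72, -0.0]
wrist_force: [0.3, -0.0, -2.2]
width: 0.0244
finger_force: 60.0
[[-0.0381  0.9993 -0.0007  0.4507]
 [ 0.9993  0.0381  0.0006 -0.1007]
 [ 0.0006 -0.0007 -1.      0.2041]
 [ 0.      0.      0.      1.    ]]
[[408.1568 119.2575]]
```

View pics/w6.png

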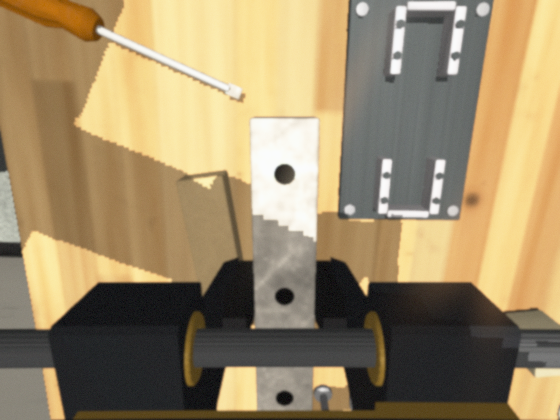

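Nest screws are at (362,9), (483,9), (349,211) and (453,211), and the held bar's middle hole is at (285,296).

```bash
python3 - <<'E'
from m import *
im,pc=grab("wrist"); T=tool(); g=cv2.cvtColor(im,cv2.COLOR_RGB2GRAY)
P=[]
for u,v in [(362,9),(483,9),(349,211),(453,211)]:
    y0=max(v-8,0); w=g[y0:v+9,u-8:u+9]; m=(w>np.percentile(w,50)+45).astype(np.uint8)
    n,l,s,c=cv2.connectedComponentsWithStats(m); i=1+np.argmin([np.hypot(*(c[k]-[8,v-y0])) for k in range(1,n)]); P.append(c[i]+[u-8,y0])
w=pl(pc,P,.01); print(np.array(P),w,w.mean(0))
d=(w[0]+w[1]-w[2]-w[3]); print("yaxis deg",np.degrees(np.arctan2(d[1],d[0])))
d=(w[1]+w[3]-w[0]-w[2]); print("xaxis deg",np.degrees(np.arctan2(d[1],d[0])), "tool y deg",np.degrees(np.arctan2(T[1,1],T[0,1])))
# held bar middle: top at z = TCP-.0248+.016
hz=T[2,3]-.0088; b=pl(pc,[[285,296],[251,118],[318,118]],hz); print("bar in tool",(b-T[:3,3])@T[:3,:3])
D=w.mean(0)-T[:3,3]; D[2]=.0348-T[2,3]; print("delta tool units",D@T[:3,:3]/.025)
E
```

```text
[[361.3846   8.5962]
 [482.0215   8.9247]
 [348.9176 209.1882]
 [452.0441 210.1471]] [[ 0.5047  0.0464  0.01  ]
 [ 0.5974  0.0492  0.01  ]
 [ 0.5096 -0.1145  0.01  ]
 [ 0.6022 -0.1118  0.01  ]] [ 0.5535 -0.0327  0.01  ]
yaxis deg 91.74172076343565
xaxis deg 1.6697317553820923 tool y deg 2.1945081654280427
bar in tool [[-0.0004  0.0004  0.0088]
 [ 0.069  -0.0116  0.0088]
 [ 0.069   0.0118  0.0088]]
delta tool units [2.5601 4.2135 6.7786]
```

```bash
python3 -m jog '[[0.4,0.6,0,0,0,0.008,15],[0.5,0.8,0,0,0,0,15],[0.5,0.9,0,0,0,0,15],[0.5,0.9,0,0,0,0,15],[0.46,0.7,0.3,0,0,0,15],[0.2,0.3,0.6,0,0,0,15],[0,0,1,0,0,0,15],[0,0,1,0,0,0,15]]' 60
python3 -m jog '[[0,0,0.9,0,0,0,15],[0,0,0.6,0,0,0,15],[0,0,0.2,0,0,0,15],[0,0,0,0,0,0,15],[0,0,0,0,0,0,15]]'
python3 - <<'E'
from m import *
T=tool(); D=np.array([.5535,-.0327,.0348])-T[:3,3]; print(D@T[:3,:3]/.025,T)
im,pc=grab("wrist"); cv2.imwrite("pics/w7.png",im[:,:,::-1])
E
```

```text
clock: 12.07
position: [0.5542, -0.0332, 0.1313]
orientation: [0.001, 0.696, 0.718, 0.0]
wrist_force: [-0.8, 0.6, -2.9]
width: 0.0242
finger_force: 60.0
clock: 12.48
position: [0.5542, -0.0343, 0.0903]
orientation: [0.0, 0.697, 0.717, 0.0]
wrist_force: [-0.1, 0.1, -2.4]
width: 0.0244
finger_force: 60.0
[ 0.0655 -0.0289  2.218 ] [[-0.0296  0.9996  0.001   0.5542]
 [ 0.9996  0.0296 -0.0003 -0.0343]
 [-0.0003  0.001  -1.      0.0903]
 [ 0.      0.      0.      1.    ]]
```

View pics/w7.png

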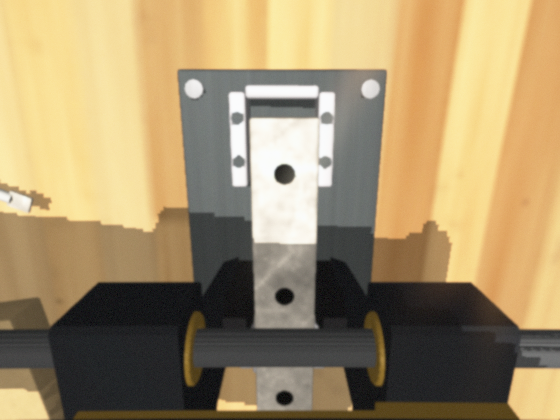

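The bar lies centred between the cheeks (inner edges at columns 246 and 319, bar from 251 to 318 but higher up). I lower it and release.

```bash
python3 -m jog '[[0.06,-0.03,0.2,0,0,0,15],[0,0,0.4,0,0,0,15],[0,0,0.5,0,0,0,15],[0,0,0.4,0,0,0,15],[0,0,0.3,0,0,0,15],[0,0,0.2,0,0,0,15],[0,0,0.1,0,0,0,15],[0,0,0.06,0,0,0,15]]' 60
python3 -m jog '[[0,0,0.02,0,0,0,15],[0,0,0,0,0,0,15],[0,0,0,0,0,0,35],[0,0,0,0,0,0,45],[0,0,0,0,0,0,50],[0,0,0,0,0,0,50],[0,0,0,0,0,0,50],[0,0,0,0,0,0,50]]'
python3 -m jog '[[0,0,-0.4,0,0,0,50],[0,0,-0.8,0,0,0,60],[0,0,-1,0,0,0,60],[0,0,-1,0,0,0,60],[0,0,-1,0,0,0,60],[0,0,-1,0,0,0,60],[0,0,-1,0,0,0,60],[0,0,-0.5,0,0,0,60]]'
```

```text
clock: 13.2
position: [0.5531, -0.0332, 0.0352]
orientation: [-0.0, 0.697, 0.717, -0.0]
wrist_force: [-0.1, -0.2, -2.4]
width: 0.0244
finger_force: 60.0
clock: 13.87
position: [0.5531, -0.0332, 0.0351]
orientation: [0.0, 0.697, 0.717, 0.0]
wrist_force: [-0.0, -0.1, 0.3]
width: 0.0499
finger_force: 0.0
clock: 14.53
position: [0.5536, -0.0333, 0.2064]
orientation: [0.002, 0.697, 0.717, 0.001]
wrist_force: [-0.4, 0.7, -0.3]
width: 0.0603
finger_force: 0.0
```

```bash
python3 -m jog '[[-0.5,-0.15,-0.4,0,0,0,70],[-0.95,-0.27,-0.4,0,0,0,70],[-0.95,-0.27,-0.4,0,0,0,70],[-0.95,-0.27,-0.4,0,0,0,70],[-0.95,-0.27,-0.2,0,0,0,70],[-0.95,-0.27,0,0,0,0,70],[-0.95,-0.27,0,0,0,0,70],[-0.95,-0.27,0,0,0,0,70]]'
python3 -m jog '[[-0.95,-0.27,0,0,0,0,70],[-0.95,-0.27,0,0,0,0,70],[-0.95,-0.27,0,0,0,0,70],[-0.95,-0.27,0,0,0,0,70],[-0.95,-0.27,0,0,0,0,70],[-0.95,-0.27,0,0,0,0,70],[-0.5,-0.27,0,0,0,0,70],[0,0,0,0,0,0,70]]'
python3 -m jog '[[0,0,0,0,0,0,70],[0,0,0,0,0,0,70],[0,0,0,0,0,0,70]]'
python3 - <<'E'
from m import *
im,pc=grab("top"); cv2.imwrite("pics/t8.png",im[:,:,::-1])
im,pc=grab("wrist"); cv2.imwrite("pics/w8.png",im[:,:,::-1]); print(tool())
E
```

```text
clock: 15.2
position: [0.5061, -0.2151, 0.2476]
orientation: [-0.0, 0.697, 0.717, -0.0]
wrist_force: [0.2, -0.2, 0.3]
width: 0.07
finger_force: 0.0
clock: 15.87
position: [0.4627, -0.3719, 0.2471]
orientation: [-0.0, 0.698, 0.716, -0.0]
wrist_force: [0.5, -0.6, 0.4]
width: 0.0701
finger_force: 0.0
clock: 16.12
position: [0.4649, -0.3685, 0.2477]
orientation: [-0.0, 0.696, 0.718, 0.0]
wrist_force: [-0.5, 0.3, -0.3]
width: 0.0702
finger_force: 0.0
[[-0.0303  0.9995  0.0001  0.4649]
 [ 0.9995  0.0303 -0.0001 -0.3687]
 [-0.0001  0.0001 -1.      0.2477]
 [ 0.      0.      0.      1.    ]]
```

View pics/w8.png

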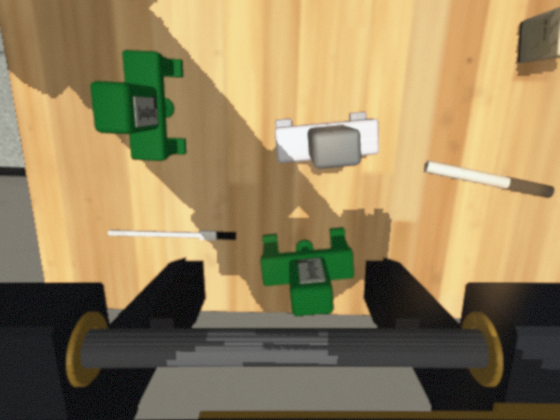

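The white gauge's bridge spans about (276,120) to (379,160), with the grey column top at (335,148). The green ones at (145,108) and (308,270) stay out of it.

```bash
python3 - <<'E'
from m import *
im,pc=grab("wrist"); T=tool()
B=pl(pc,[[276,122],[377,118],[379,155],[278,162]],.056); print("bridge",B,B.mean(0))
hsv=cv2.cvtColor(im,cv2.COLOR_RGB2HSV)
g=im[105:180,260:400]; cv2.imwrite("pics/g8.png",cv2.resize(g,None,fx=5,fy=5,interpolation=2)[:,:,::-1])
print(hsv[125:172:4,335],hsv[145,300:372:6])
E
```

```text
bridge [[ 0.4564 -0.3088  0.056 ]
 [ 0.5404 -0.303   0.056 ]
 [ 0.5453 -0.3335  0.056 ]
 [ 0.4589 -0.3421  0.056 ]] [ 0.5002 -0.3219  0.056 ]
[[ 15  27 167]
 [ 16  55 112]
 [ 21  31 156]
 [ 21  20 177]
 [ 25  18 174]
 [ 23  18 169]
 [ 25  19 164]
 [ 21  21 161]
 [ 24  17 153]
 [ 27  16 148]
 [ 26  18 111]
 [ 17 117 152]] [[110   3 247]
 [ 90   2 241]
 [ 16  40  96]
 [ 24  21 170]
 [ 22  22 175]
 [ 24  22 175]
 [ 21  21 171]
 [ 19  17 166]
 [ 27  16 161]
 [ 30  13 158]
 [ 12   8 165]
 [ 30   1 244]]
```

View pics/g8.png

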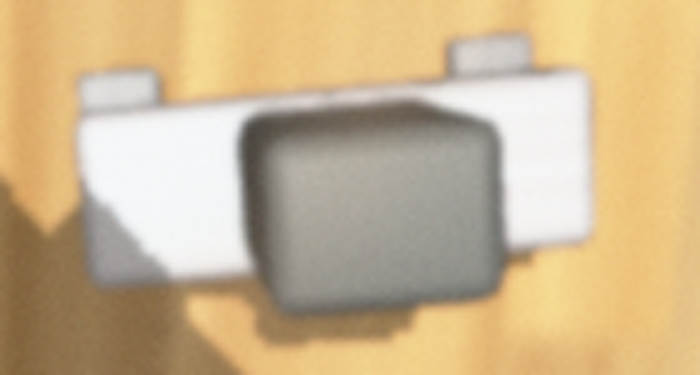

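The crop shows bridge corners at (276,128), (378,119), (378,153) and (278,162), and column-top corners at (312,131), (359,130), (359,164) and (316,167).

```bash
python3 - <<'E'
from m import *
im,pc=grab("wrist"); T=tool()
for n,P,z in(("bridge",[[276,128],[378,119.4],[378.4,153],[278.4,162]],.056),("col",[[312.4,131.4],[359.4,130],[359.4,164],[316.4,167]],.117)):
    B=pl(pc,P,z); c=B.mean(0); d=B[1]+B[2]-B[0]-B[3]
    print(n,B[:,:2],c,"xdir deg",np.degrees(np.arctan2(d[1],d[0])),"toolunits",(c-T[:3,3])@T[:3,:3]/.025)
E
```

```text
bridge [[ 0.4564 -0.3138]
 [ 0.5413 -0.3043]
 [ 0.5445 -0.332 ]
 [ 0.4592 -0.3423]] [ 0.5004 -0.3231  0.056 ] xdir deg 6.6238295204836115 toolunits [1.7952 1.4749 7.6643]
col [[ 0.4824 -0.3118]
 [ 0.5142 -0.3099]
 [ 0.5163 -0.333 ]
 [ 0.4865 -0.336 ]] [ 0.4999 -0.3227  0.117 ] xdir deg 4.507410950133726 toolunits [1.8119 1.4555 5.2243]
```

```bash
python3 -m jog '[[0,0,0,0,0,-0.085,70],[0.3,0.3,0,0,0,0,70],[0.5,0.5,0,0,0,0,70],[0.5,0.5,0.2,0,0,0,70],[0.35,0.3,0.6,0,0,0,70],[0,0,1,0,0,0,70],[0,0,0.7,0,0,0,70],[0,0,0,0,0,0,70]]' 40
python3 -m jog '[[0,0,1,0,0,0,70],[0,0,1,0,0,0,70],[0,0,0.9,0,0,0,70],[0,0,0.6,0,0,0,70],[0,0,0.35,0,0,0,70],[0,0,0.12,0,0,0,70],[0,0,0,0,0,0,70],[0,0,0,0,0,0,70]]'
python3 - <<'E'
from m import *
im,pc=grab("wrist"); cv2.imwrite("pics/w9.png",im[:,:,::-1]); print(tool())
E
python3 -m jog '[[0,0,0,0,0,0,50],[0,0,0,0,0,0,38],[0,0,0,0,0,0,25],[0,0,0,0,0,0,25],[0,0,0,0,0,0,25],[0,0,0,0,0,0,25],[0,0,0,0,0,0,25]]' 40
```

```text
clock: 16.98
position: [0.4991, -0.3222, 0.1815]
orientation: [-0.003, 0.666, 0.746, 0.0]
wrist_force: [0.8, 0.3, -0.6]
width: 0.07
finger_force: 0.0
clock: 17.65
position: [0.5001, -0.3244, 0.087]
orientation: [0.001, 0.666, 0.746, -0.0]
wrist_force: [-0.3, -0.3, 0.1]
width: 0.0699
finger_force: 0.0
[[-0.1135  0.9935  0.0015  0.5001]
 [ 0.9935  0.1135 -0.0015 -0.3245]
 [-0.0016  0.0014 -1.      0.0871]
 [ 0.      0.      0.      1.    ]]
clock: 18.28
position: [0.4997, -0.3241, 0.0858]
orientation: [0.0, 0.666, 0.746, 0.0]
wrist_force: [0.8, -0.7, 1.0]
width: 0.0336
finger_force: 40.0
```

That makes 11 viewed pictures, one over the limit of 10, so I stop viewing and work from numbers only. I check the bar against the nest in the stored top picture and lift the gauge.

```bash
python3 -m jog '[[0,0,-0.2,0,0,0,25],[0,0,-0.5,0,0,0,25],[0,0,-0.7,0,0,0,25],[0,0,-0.8,0,0,0,25],[0,0,-0.7,0,0,0,25],[0,0,-0.5,0,0,0,25],[0,0,-0.2,0,0,0,25],[0,0,0,0,0,0,25]]' 40
python3 - <<'E'
from m import *
im,pc=grab("top"); im=cv2.imread("pics/t8.png")[:,:,::-1].copy()
hsv=cv2.cvtColor(im,cv2.COLOR_RGB2HSV)
c=blob(im,(0,0,0),(180,110,95),(230,180,320,242),7); r=rect(pc,c,.01); print("nest",r)
# bar middle section in the open zone (between cheeks): columns around u 262..288
for u in range(264,288,4):
    col=hsv[185:238,u]; m=np.where((col[:,2]>110))[0]+185; print(u,m)
nb=proj(pc,[[.5535,-.0327,.026],[.5535,-.0327,.01]]); print(nb)
E
```

```text
clock: 18.95
position: [0.4996, -0.3241, 0.1764]
orientation: [0.0, 0.666, 0.746, -0.0]
wrist_force: [-0.5, -0.3, -5.6]
width: 0.0335
finger_force: 40.0
nest [551.3384 -34.4308 173.8884 105.6561 -88.7093]
264 [185 186 187 188 189 205 206 207 208 209 210 211 212 213 214 215 233 234
 235 236 237]
268 [185 186 187 188 189 205 206 207 208 209 210 211 212 213 214 215 233 234
 235 236 237]
272 [185 186 187 188 189 205 206 207 208 209 210 211 212 213 214 215 233 234
 235 236 237]
276 [185 186 187 188 189 205 206 207 208 209 210 211 212 213 214 215 232 233
 234 235 236 237]
280 [185 186 187 188 189 205 206 207 208 209 210 211 212 213 214 215 232 233
 234 235 236 237]
284 [185 186 187 188 189 205 206 207 208 209 210 211 212 213 214 215 233 234
 235 236 237]
[[273.811  209.3897]
 [273.9589 210.0174]]
```

```bash
python3 -m jog '[[0,0,0,0,0,0.043,25],[0,0,0,0,0,0.043,25],[0.4,0.1,0,0,0,0,25],[0.8,0.2,0,0,0,0,25],[0.9,0.2,0,0,0,0,25],[0.9,0.2,0,0,0,0,25],[0.9,0.2,0,0,0,0,25],[0.9,0.2,0,0,0,0,25]]' 40
python3 -m jog '[[0.9,0.2,0,0,0,0,25],[0.9,0.2,0,0,0,0,25],[0.9,0.2,0,0,0,0,25],[0.9,0.2,0,0,0,0,25],[0.9,0.2,0,0,0,0,25],[0.8,0.2,0,0,0,0,25],[0.6,0.1,0,0,0,0,25],[0.4,0.1,0,0,0,0,25]]'
python3 -m jog '[[0.3,0.1,0,0,0,0,25],[0.1,0,0,0,0,0,25],[0,0,0,0,0,0,25],[0,0,0,0,0,0,25]]'
python3 - <<'E'
from m import *
T=tool(); D=np.array([.5535,-.034,.0958])-T[:3,3]; print(D@T[:3,:3]/.025,T)
E
```

```text
clock: 19.67
position: [0.5234, -0.2013, 0.1747]
orientation: [-0.001, 0.697, 0.717, -0.0]
wrist_force: [-0.7, 0.0, -4.1]
width: 0.0337
finger_force: 40.0
clock: 20.33
position: [0.5537, -0.0426, 0.1748]
orientation: [-0.001, 0.696, 0.718, -0.0]
wrist_force: [0.6, 0.0, -4.4]
width: 0.0339
finger_force: 40.0
clock: 20.67
position: [0.5563, -0.0354, 0.1756]
orientation: [-0.0, 0.697, 0.717, -0.0]
wrist_force: [-0.7, 0.1, -4.9]
width: 0.0336
finger_force: 40.0
[ 0.0594 -0.1112  3.1907] [[-0.0277  0.9996 -0.0003  0.5563]
 [ 0.9996  0.0277 -0.0001 -0.0354]
 [-0.0001 -0.0003 -1.      0.1756]
 [ 0.      0.      0.      1.    ]]
```

```bash
python3 -m jog '[[0.06,-0.11,0.2,0,0,0,25],[0,0,0.4,0,0,0,25],[0,0,0.5,0,0,0,25],[0,0,0.5,0,0,0,25],[0,0,0.4,0,0,0,25],[0,0,0.3,0,0,0,25],[0,0,0.2,0,0,0,25],[0,0,0.1,0,0,0,25]]' 40
python3 -m jog '[[0,0,0.1,0,0,0,25],[0,0,0.08,0,0,0,25],[0,0,0.06,0,0,0,25],[0,0,0.06,0,0,0,25],[0,0,0.05,0,0,0,25],[0,0,0.05,0,0,0,25],[0,0,0.05,0,0,0,25],[0,0,0,0,0,0,25]]'
python3 - <<'E'
from m import *
s=arm.observe(); print(s["wrist_force"],s["torque"],s["position"])
E
```

```text
clock: 21.33
position: [0.5535, -0.0336, 0.11]
orientation: [-0.0, 0.697, 0.717, -0.0]
wrist_force: [-1.5, 0.2, -3.1]
width: 0.0331
finger_force: 40.0
clock: 22.0
position: [0.5538, -0.0335, 0.0994]
orientation: [0.0, 0.697, 0.717, 0.0]
wrist_force: [1.7, -1.4, -2.8]
width: 0.0336
finger_force: 40.0
[ 1.6679 -1.4141 -2.7671] [-0.182   0.056   0.0207] [ 0.5538 -0.0335  0.0994]
```

```bash
python3 -m jog '[[0,0,0.03,0,0,0,25],[0,0,0.03,0,0,0,25],[0,0,0.02,0,0,0,25],[0,0,0.02,0,0,0,25],[0,0,0,0,0,0,25],[0,0,0,0,0,0,25]]' 40
python3 -m jog '[[0,0,0.02,0,0,0,25],[0,0,0.02,0,0,0,25],[0,0,0,0,0,0,25],[0,0,0,0,0,0,25]]' 40
```

```text
clock: 22.5
position: [0.5538, -0.0335, 0.097]
orientation: [0.0, 0.697, 0.717, 0.0]
wrist_force: [2.1, -0.8, -2.7]
width: 0.0339
finger_force: 40.0
clock: 22.83
position: [0.5538, -0.0335, 0.096]
orientation: [0.0, 0.697, 0.717, 0.0]
wrist_force: [1.9, -1.1, -2.5]
width: 0.0337
finger_force: 40.0
```

```bash
python3 -m jog '[[0,0,0.02,0,0,0,25],[0,0,0.02,0,0,0,25],[0,0,0,0,0,0,25],[0,0,0,0,0,0,25]]' 40
python3 -m jog '[[0,0,0.02,0,0,0,25],[0,0,0,0,0,0,25],[0,0,0,0,0,0,25],[0,0,0,0,0,0,25]]' 40
```

```text
clock: 23.17
position: [0.5538, -0.0335, 0.0957]
orientation: [0.0, 0.697, 0.717, 0.0]
wrist_force: [-1.2, -0.0, 5.3]
width: 0.0334
finger_force: 40.0
clock: 23.5
position: [0.5538, -0.0335, 0.0957]
orientation: [0.0, 0.697, 0.717, 0.0]
wrist_force: [-2.9, 0.8, 10.0]
width: 0.0335
finger_force: 40.0
```

Both feet are standing, with contact at TCP z 0.0957 against the expected 0.0958. I back off a hair to relieve the load, open slowly and withdraw straight up.

```bash
python3 -m jog '[[0,0,-0.04,0,0,0,25],[0,0,0,0,0,0,25],[0,0,0,0,0,0,36],[0,0,0,0,0,0,44],[0,0,0,0,0,0,52],[0,0,0,0,0,0,60],[0,0,0,0,0,0,68],[0,0,0,0,0,0,70]]' 10
python3 -m jog '[[0,0,0,0,0,0,70],[0,0,-0.3,0,0,0,70],[0,0,-0.6,0,0,0,70],[0,0,-1,0,0,0,70],[0,0,-1,0,0,0,70],[0,0,-1,0,0,0,70],[0,0,-1,0,0,0,70],[0,0,-1,0,0,0,70]]'
python3 -m jog '[[-1,0,-0.5,0,0,0,70],[-1,0,0,0,0,0,70],[-1,0,0,0,0,0,70],[-1,0,0,0,0,0,70],[-0.5,0,0,0,0,0,70],[0,0,0,0,0,0,70],[0,0,0,0,0,0,70],[0,0,0,0,0,0,70]]'
python3 - <<'E'
from m import *
T=tool(); print(T)
im,pc=grab("wrist"); cv2.imwrite("pics/w11.png",im[:,:,::-1])
print("expect bridge px",proj(pc,[[.5535-.044,-.0327+.013,.066],[.5535+.044,-.0327+.013,.066],[.5535,-.0327,.127]]))
u,v=proj(pc,[[.5535,-.0327,.066]])[0].astype(int)
c=blob(im,(0,0,215),(180,25,255),(max(u-90,0),max(v-60,0),u+90,v+60),3)
print("bridge",rect(pc,c,.066),cv2.minAreaRect(c.astype(np.float32)))
E
```

```text
clock: 24.17
position: [0.5537, -0.0335, 0.0954]
orientation: [-0.0, 0.697, 0.717, -0.0]
wrist_force: [-0.5, -0.1, -0.5]
width: 0.0668
finger_force: 0.0
clock: 24.83
position: [0.5535, -0.0334, 0.2449]
orientation: [0.0, 0.697, 0.717, 0.0]
wrist_force: [-0.1, 0.2, 1.0]
width: 0.0705
finger_force: 0.0
clock: 25.5
position: [0.5568, -0.1447, 0.2556]
orientation: [-0.0, 0.697, 0.717, 0.0]
wrist_force: [0.8, -0.9, -0.2]
width: 0.07
finger_force: 0.0
[[-0.0289  0.9996 -0.      0.5568]
 [ 0.9996  0.0289  0.0004 -0.1447]
 [ 0.0004 -0.     -1.      0.2556]
 [ 0.      0.      0.      1.    ]]
expect bridge px [[227.8736  34.1425]
 [340.9435  37.8166]
 [283.9559  41.0569]]
bridge [524.3884 -33.2163  26.7543  26.2656 -88.2426] ((246.88018798828125, 53.50479507446289), (38.16947555541992, 32.893699645996094), 87.70938873291016)
```

The bridge's left half measures (524,-33) mm, against about (523,-33) mm expected for an upright, centred gauge. I hand it in.

```bash
python3 -c "
from cell import arm
print(arm.job_done())"
```

```text
the job is handed in; nothing more can be done
None
```

The job is handed in at about 25.6 s: the bar lies in the nest and the gauge stands over its middle. The final state was checked only by wrist force and picture measurements, the gauge reading itself was not observed, and I viewed 11 pictures instead of the allowed 10.

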